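Charge a mill jar with its grinding balls from a lipped scoop

ROBOT

A 6-joint arm with a two-finger parallel gripper is mounted at the origin on a cart in front of the work surface, level with it; the furniture and walls round the work are solid. World frame = base frame: x ahead of the robot, y to its left, z up, the work surface at z = 0. Lengths are in m, angles in rad, forces in N, time in s.
With the tool pointing down it reaches from about 0.3 to 0.825 m from the base axis. Payload 5.4 kg.
Tool frame: the origin (TCP) lies on the centre line of the jaws, within the pads' length; the fingertips stand 8 mm ahead of it and the grasp point (between the pads) lies 11 mm behind it; z points along the fingers, y is the line along which they close (so a half turn about z gives the same grasp; the last joint's range is limited). The gripper opens to 92 mm and grips with 3 to 60 N. Pads are 20 mm wide; open, the fingers measure 128 mm over their backs; the gripper's body (75 mm by 189 mm) begins 69 mm behind the grasp point.
Start: joints at [1.137, 0.158, 1.597, -0, 1.386, -0.21], TCP at [0.128, 0.561, 0.223] pointing down, gripper open.
Joint ranges: [-2.91, 2.91], [-0.94, 2.29], [0.18, 2.7], [-1.29, 4.43], [0.17, 2.64], [-3, 3]. Speed limits (rad/s): [2.57, 2.57, 3.14, 3.14, 3.14, 3.14].

INTERFACE

Orientations are given as a unit quaternion [x, y, z, w].
In Python, from plant import ctrl gives the robot as it stands. The module is installed in compiled form; this text tells all that it offers.
- The arm moves only by the tool carry_out, never from a script. Its arguments are lists of equal length, an entry for each row: "xyz": the shift along the tool's x, y, z in mm, a list of three; "dr": the turn, a rotation vector about the tool's x, y, z in rad, a list of three; "fingers": the opening, from 0 (shut) to 1 (fully open). A call has 1 to 10 rows; each row is the pose to reach, as a shift and turn from the pose commanded when the call began, along the tool's axes at that moment; what a row does not reach only later rows make up. A row lasts 1/12 s, in which the tool goes at most 41.7 mm and 7.16 degrees, less where a joint would pass 70% of its speed; a pose out of reach is approached as far as the arm can. A call with a gripper value outside its range is refused whole. The fingers move at their own pace and stop on an object; the grip force is fixed at half the most. Time passes only in rows, so rows that repeat a pose let the fingers close. It gives the time, the measured TCP pose, the force, the opening and the grip force at its end, in the units of the state.
- ctrl.sense(): the state, without advancing time (a new reading comes with each control period).
- ctrl.camera(name): name is "scene" or "side" or "wrist"; returns the picture (480x640x3 uint8, red, green, blue); there is no depth.
- ctrl.camera_info(name): a dict with "K" (3x3 intrinsics, pixels), "R" (3x3) and "t" (3): a world point X has camera coordinates R X + t; the wrist camera has in their place "hand_eye" (4x4, takes a point from camera to tool coordinates, whose origin is the TCP and whose axes are the flange's). Camera axes: x right, y down, z forward; pixel columns grow to the right and rows downward; lengths in m; the calibration is good to about 2 mm. A picture is of the moment at which its call begins: read the wrist's pose just before it. camera_info takes no time and is no camera call.
- ctrl.sign_off(): hands the job in; it is judged then, once.
The state is a dict: "t": time; "joints": joint angles; "joint_vel": joint speeds; "joint_efforts": joint torques, N m; "position": TCP position; "tcp_rot": TCP orientation; "contact_force": force on the tool from outside, world axes, zero at the start; "wrist_torque": the same for the moment, N m; "opening": opening from 0.0 (shut) to 1.0 (fully open); "finger_force": force on a finger pad.
Only numpy, scipy, OpenCV 4.12 (cv2) and the standard library are available. Lean on these libraries where they do the work, as an engineer would, in place of code of your own. Each camera call takes 0.05 s, during which the arm holds its last target. There are 200 camera calls.

TASK

Charge the mill jar: pick up the steel scoop by its handle without losing any of the four grinding balls, and set the turned-down lip of its spout just inside the jar's mouth while the balls still lie back in the channel. Then raise the handle so that all four balls roll into the jar and none ends up on the bench, and set the empty scoop down, without dropping it, so that it stands on its feet on the bench clear of the jar. Leave the jar standing upright where it is and do not disturb its lid, the reagent bottle or the beaker.

Things in the scene. Friction and masses are not known exactly. Their poses are not given: they have to be found in the camera images.
- jar: Loose white glazed porcelain mill jar with two thin blue lines round it, 100 mm high, 0.75 kg. Body 88 mm across up to 68 mm height, then a sloping shoulder to a neck 59 mm across outside from 82 to 100 mm height. Open mouth 46 mm across inside, rim 6.5 mm thick, inner floor 8 mm above the underside. Origin at the centre of the underside, z up.
- jar_mouth (a point): Centre of the jar's open mouth, in the plane of its rim, 100 mm above the jar's underside.
- scoop: Loose folded stainless-steel scoop, 34 mm wide channel with a straight black handle, 0.16 kg empty, holding four balls. Origin on the bench under the channel, x towards the spout, y to its left, z up. Its floor rises 9 degrees towards the spout (height 2.5 mm at x = -50, 20.5 mm at x = +64 mm): the balls lie against the back plate until it is tipped more than 9 degrees, spout down.
- scoop_lip (a point): Middle of the lower edge of the scoop's lip; scoop frame x = +66, y = 0, z = 12 mm. The lip, 14 mm wide and 3 mm thick, is turned down at right angles to the end of the floor and reaches 6.5 mm below the floor's underside (metal 2.5 mm thick). Behind it the underside is clear for 45 mm; the last 21 mm of the spout has only low sloping flanks, 10 mm high and 32 mm apart.
- scoop_grip (a point): Middle of the scoop's straight handle; scoop frame x = -92, y = 0, z = 34 mm. The handle is a level bar along the scoop's x, 84 mm long (x = -54 to -138 mm), 14 mm wide (y), 20 mm high, flat-sided, its underside 24 mm above the bench.
- scoop_foot (a point): Middle of the lower edge of the scoop's front foot; scoop frame x = +16, y = 0, z = 0. The scoop stands level on this 36 mm wide foot and on the lower edge of its back plate (x = -50 mm, 42 mm wide, 40 mm high).
- ball_1: Steel grinding ball, 20 mm across, 33 g, origin at its centre. The four balls start in a row along the scoop's channel; this is number 1 counted from the back plate.
- ball_2: Steel grinding ball, 20 mm across, 33 g, origin at its centre. The four balls start in a row along the scoop's channel; this is number 2 counted from the back plate.
- ball_3: Steel grinding ball, 20 mm across, 33 g, origin at its centre. The four balls start in a row along the scoop's channel; this is number 3 counted from the back plate.
- ball_4: Steel grinding ball, 20 mm across, 33 g, origin at its centre. The four balls start in a row along the scoop's channel; this is number 4 counted from the back plate.
- jar_lid: Loose porcelain lid of the jar with a black rubber gasket and a knob, 60 mm across, 40 mm high, standing on the bench. Origin at the centre of its underside. To be left alone.
- reagent: Small white reagent bottle with a red cap, 53 mm across, 105 mm high, loose on the bench. Origin at the centre of its underside. To be left alone.
- beaker: Small glass beaker, 58 mm across, 70 mm high, empty, loose on the bench. Origin at the centre of its underside. To be left alone.

How it is judged:
By the outcome, as a careful person would: the job done as asked, in the order asked, and still so for the second after the job is handed in, with the robot touching nothing.
It also fails if it takes over 54 s, if anything falls off the work surface, if the arm or the gripper's body presses on something with over 40 N, if the wrist force passes 120 N, or if a joint passes its speed limit or range.

## Working session

There is one attempt and no reset: what is moved stays moved. The work goes in short steps, Python scripts to look and compute and a tool call to move; the robot and the scene stay as the last step left them, time stands still between calls to the robot, and variables do not carry over. Pictures are saved under pics/ and viewed, at most 10 in all, crops included, and the job is handed in when it is done.

Besides the shell and the picture viewer there is one more tool, called after ">>>" as name(argument=value, ...) on one line, values as JSON. carry_out: Moves the arm, as the interface text tells. Its arguments: {"type":"object","properties":{"xyz":{"type":"array","items":{"type":"array","items":{"type":"number"}}},"dr":{"type":"array","items":{"type":"array","items":{"type":"number"}}},"fingers":{"type":"array","items":{"type":"number"}}},"required":["xyz","dr","fingers"]}

```bash
mkdir -p pics; cat > h.py <<'E'
import numpy as np, cv2
from plant import ctrl
from scipy.spatial.transform import Rotation as Rn
def snap(n,f):
    im=np.asarray(ctrl.camera(n)); cv2.imwrite('pics/'+f,im[:,:,::-1]); return im
def cam(n):
    c=ctrl.camera_info(n); return np.array(c['K']),np.array(c['R']),np.array(c['t'])
def ray(n,u,v):
    K,R,t=cam(n); d=R.T@np.linalg.inv(K)@np.array([u,v,1.]); return -R.T@t,d/np.linalg.norm(d)
def plane(n,u,v,z):
    o,d=ray(n,u,v); return o+d*(z-o[2])/d[2]
def tri(a,b):
    A=np.zeros((3,3));B=np.zeros(3)
    for o,d in (a,b):
        P=np.eye(3)-np.outer(d,d);A+=P;B+=P@o
    x=np.linalg.solve(A,B); return x,[float(np.linalg.norm((np.eye(3)-np.outer(d,d))@(x-o))) for o,d in(a,b)]
def proj(n,X):
    K,R,t=cam(n); p=K@(R@np.array(X)+t); return p[:2]/p[2]
E
python3 - <<'E'
from h import *
a=snap('scene','s0.png');b=snap('side','d0.png')
s=ctrl.sense();print(s)
for n in('scene','side'):
    K,R,t=cam(n);print(n,K.round(1).tolist(),(-R.T@t).round(3),R[2].round(3))
print(ctrl.camera_info('wrist'))
E
```

```text
{'t': 0.1, 'joints': array([ 1.13689889e+00,  1.58966622e-01,  1.59810535e+00, -8.98358760e-06,
        1.38621521e+00, -2.10090189e-01]), 'joint_vel': array([-0.00032444, -0.0012896 , -0.00357119,  0.00184444, -0.00079707,
       -0.00086918]), 'joint_efforts': array([-8.63973019e-04, -3.86510968e+01, -3.22956991e+01,  7.02678203e-02,
        3.40400508e-02, -7.54847133e-05]), 'position': array([0.12739572, 0.56013788, 0.22172876]), 'tcp_rot': array([ 1.11669356e-01,  9.93745056e-01, -8.05114667e-04, -2.63935208e-04]), 'contact_force': array([-0.2223511 ,  0.23738052, -0.39060957]), 'wrist_torque': array([ 0.03191277,  0.02991949, -0.00555321]), 'finger_force': 0.0, 'opening': 1.0026887984978938}
scene [[621.0, 0.0, 320.8], [0.0, 621.0, 241.1], [0.0, 0.0, 1.0]] [0.127 0.623 0.821] [ 0.512 -0.396 -0.762]
side [[602.2, 0.0, 319.7], [0.0, 602.2, 242.3], [0.0, 0.0, 1.0]] [0.624 1.17  0.595] [-0.004 -0.886 -0.464]
{'K': array([[363.13534869,   0.        , 315.87904635],
       [  0.        , 363.13534869, 247.32671369],
       [  0.        ,   0.        ,   1.        ]]), 'hand_eye': array([[ 2.13437093e-04, -9.65563683e-01, -2.60166732e-01,
         7.31467332e-02],
       [ 9.99999879e-01,  3.21236049e-04, -3.71826157e-04,
        -2.40609467e-04],
       [ 4.42596767e-04, -2.60166621e-01,  9.65563635e-01,
        -1.61328668e-01],
       [ 0.00000000e+00,  0.00000000e+00,  0.00000000e+00,
         1.00000000e+00]])}
```

View pics/s0.png

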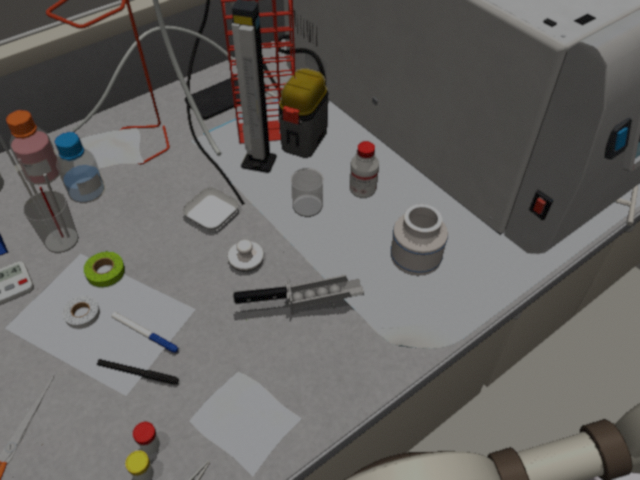

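View pics/d0.png

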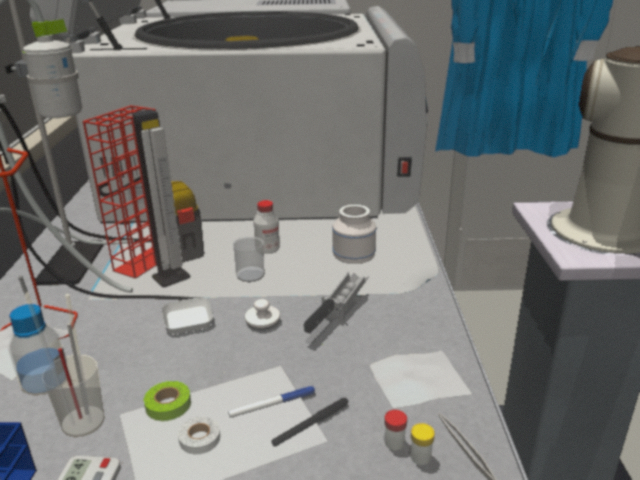

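The scene view shows the scoop's handle at (235–287, 295), its lip at about (362, 287), the jar mouth at (423, 222), the lid at (246, 255), the beaker at (307, 190) and the reagent bottle at (365, 170). In the side view the handle runs from (307, 328) to (333, 303) and the jar mouth is at (355, 213).

```bash
python3 - <<'E'
from h import *
P=lambda n,u,v,z:print(n,plane(n,u,v,z).round(3))
P('scene',235,295,.044);P('scene',287,293,.044);P('scene',362,287,.02);P('scene',423,220,.1);P('side',355,212,.1)
P('scene',246,262,0);P('scene',307,207,0);P('scene',363,190,0);P('side',263,325,0);P('side',250,275,0)
for n,b,f in(('scene',(225,195,455,325),3.4),('side',(290,195,400,355),3.75)):
    im=cv2.imread('pics/'+('s0' if n=='scene' else 'd0')+'.png')[b[1]:b[3],b[0]:b[2]]
    im=cv2.resize(im,None,fx=f,fy=f,interpolation=cv2.INTER_CUBIC)
    cv2.imwrite('pics/c_%s.png'%n,cv2.convertScaleAbs(im,alpha=1.3))
E
```

```text
scene [0.643 0.389 0.044]
scene [0.597 0.324 0.044]
scene [0.549 0.213 0.02 ]
scene [0.547 0.094 0.1  ]
side [0.549 0.099 0.1  ]
scene [0.718 0.324 0.   ]
scene [0.758 0.166 0.   ]
scene [0.729 0.057 0.   ]
side [0.719 0.33  0.   ]
side [0.756 0.163 0.   ]
```

View pics/c_scene.png

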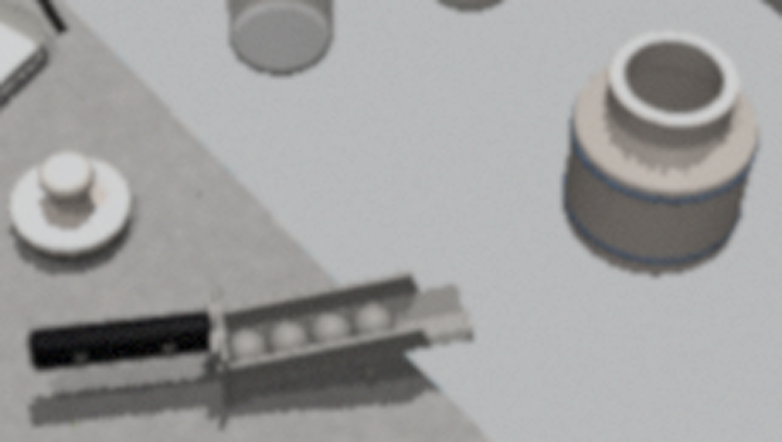

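View pics/c_side.png

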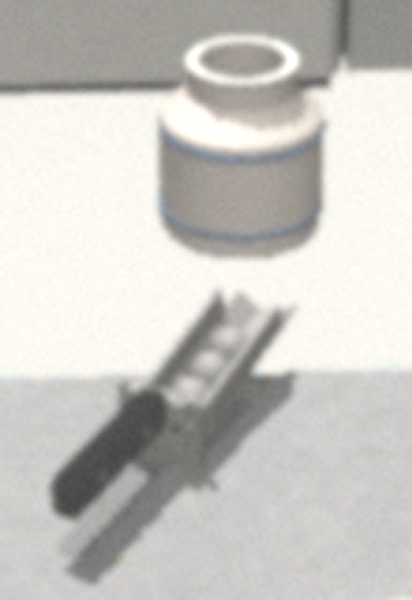

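>>> carry_out(xyz=[[-38,-13,0],[-77,-27,0],[-115,-40,0],[-153,-54,0],[-192,-67,0],[-230,-81,0],[-268,-94,0],[-306,-108,0],[-345,-121,0],[-383,-135,0]], dr=[[0,0,0],[0,0,0],[0,0,0],[0,0,0],[0,0,0],[0,0,0],[0,0,0],[0,0,0],[0,0,0],[0,0,0]], fingers=[1,1,1,1,1,1,1,1,1,1])

```text
t: 0.93
position: [0.4724, 0.3425, 0.2222]
tcp_rot: [0.112, 0.994, -0.0, -0.0]
contact_force: [0.9, 0.7, -0.2]
opening: 1.0
finger_force: 0.0
```

>>> carry_out(xyz=[[-38,-13,0],[-77,-27,0],[-77,-27,0],[-77,-27,0]], dr=[[0,0,0],[0,0,0],[0,0,0],[0,0,0]], fingers=[1,1,1,1])

```text
t: 1.27
position: [0.5412, 0.2991, 0.2217]
tcp_rot: [0.113, 0.994, -0.0, -0.001]
contact_force: [-0.6, -0.1, 0.1]
opening: 1.004
finger_force: 0.0
```

```bash
cat >> h.py <<'E'
def wsave(f):
    s=ctrl.sense(); im=snap('wrist',f+'.png'); np.savez('pics/'+f,p=s['position'],q=s['tcp_rot']); return im
def wcam(f):
    d=np.load('pics/'+f+'.npz'); c=ctrl.camera_info('wrist'); H=np.array(c['hand_eye']); T=np.eye(4)
    T[:3,:3]=Rn.from_quat(d['q']).as_matrix();T[:3,3]=d['p']; return np.array(c['K']),T@H
def wray(f,u,v):
    K,T=wcam(f); d=T[:3,:3]@np.linalg.inv(K)@np.array([u,v,1.]); return T[:3,3],d/np.linalg.norm(d)
def wproj(f,X):
    K,T=wcam(f); p=K@(T[:3,:3].T@(np.array(X)-T[:3,3])); return p[:2]/p[2]
def wplane(f,u,v,z):
    o,d=wray(f,u,v); return o+d*(z-o[2])/d[2]
E
python3 - <<'E'
from h import *
wsave('w1')
s=ctrl.sense();print(s['t'],s['position'],s['joints'].round(3),s['tcp_rot'].round(3))
E
```

```text
1.3167 [0.53998372 0.30022972 0.22181399] [ 3.120e-01  2.700e-01  1.469e+00  1.000e-03  1.404e+00 -1.034e+00] [ 0.112  0.994 -0.    -0.001]
```

>>> carry_out(xyz=[[0,-30,0],[0,-60,0],[0,-90,0],[0,-120,0],[0,-120,0],[0,-120,0]], dr=[[0,0,0],[0,0,0],[0,0,0],[0,0,0],[0,0,0],[0,0,0]], fingers=[1,1,1,1,1,1])

```text
t: 1.82
position: [0.5124, 0.184, 0.2227]
tcp_rot: [0.112, 0.994, 0.0, -0.0]
contact_force: [0.2, -0.1, 0.3]
opening: 1.0
finger_force: 0.0
```

```bash
python3 - <<'E'
from h import *
wsave('w2')
s=ctrl.sense();print(s['t'],s['position'],s['joints'].round(3))
a=cv2.imread('pics/w1.png');b=cv2.imread('pics/w2.png')
cv2.imwrite('pics/w12.png',np.hstack([cv2.resize(a[:,:],(400,300)),cv2.resize(b,(400,300))]))
E
```

```text
1.8667 [0.5127056  0.18467539 0.22272253] [ 1.230e-01  8.000e-02  1.682e+00  1.000e-03  1.379e+00 -1.224e+00]
```

View pics/w1.png

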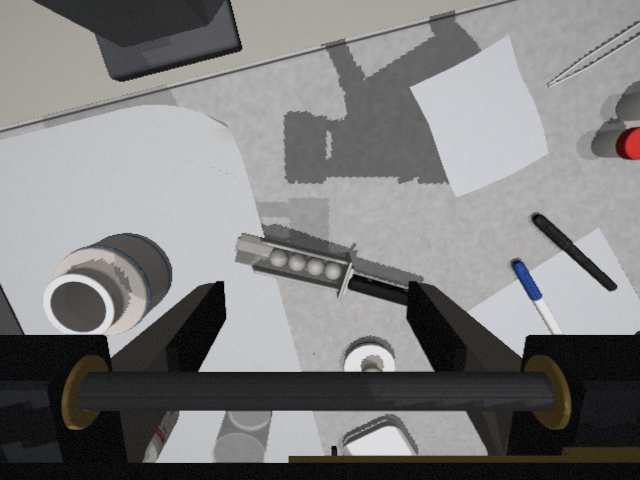

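View pics/w2.png

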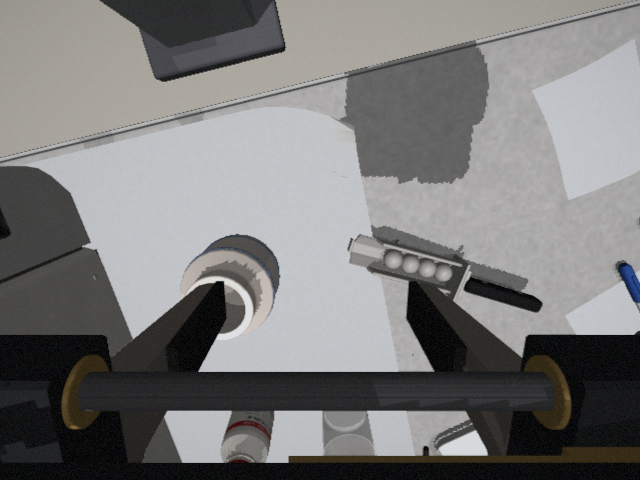

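The balls in w1 lie from (279, 257) to (333, 271) and in w2 from (394, 259) to (445, 272). In w2 the handle runs (467, 285)–(541, 304) and the lip is near (352, 250). The jar mouth is at (80, 305) in w1.

```bash
python3 - <<'E'
from h import *
B={}
for f,x0,x1 in(('w1',265,350),('w2',380,462)):
    g=cv2.cvtColor(cv2.imread(f'pics/{f}.png'),cv2.COLOR_BGR2GRAY)[245:285,x0:x1]
    g4=cv2.resize(g,None,fx=4,fy=4,interpolation=cv2.INTER_CUBIC)
    c=cv2.HoughCircles(g4,cv2.HOUGH_GRADIENT,1,50,param1=80,param2=12,minRadius=30,maxRadius=46)
    c=c[0][np.argsort(c[0][:,0])]; B[f]=c[:,:2]/4+[x0-.375,245-.375]; print(f,B[f].round(1).tolist(),c[:,2]/4)
if len(B['w1'])==len(B['w2']):
    for a,b in zip(B['w1'],B['w2']):
        X,e=tri(wray('w1',*a),wray('w2',*b));print('ball',X.round(4),np.round(e,4))
# handle
def dark(im,b,th):
    g=cv2.cvtColor(im,cv2.COLOR_BGR2GRAY)[b[1]:b[3],b[0]:b[2]]
    n,l,s,c=cv2.connectedComponentsWithStats((g<th).astype(np.uint8)); k=1+np.argmax(s[1:,4])
    p=np.argwhere(l==k)[:,::-1]+[b[0],b[1]]; r=cv2.minAreaRect(p.astype(np.float32)); return r,cv2.boxPoints(r).round(1).tolist()
print(dark(cv2.imread('pics/w2.png'),(463,270,560,320),40))
print(dark(cv2.imread('pics/s0.png'),(228,280,289,308),45))
print(dark(cv2.imread('pics/d0.png'),(300,295,336,336),52))
# rims
for n,f,b in(('scene','s0',(395,200,450,240)),('side','d0',(335,200,375,225)),('w1','w1',(40,255,120,340))):
    im=cv2.imread(f'pics/{f}.png'); g=cv2.cvtColor(im,cv2.COLOR_BGR2GRAY)
    g=g[b[1]:b[3],b[0]:b[2]]; t=np.percentile(g,88)
    m=(g>(cv2.threshold(g,0,255,cv2.THRESH_OTSU)[0] if n!='w1' else 170)).astype(np.uint8)
    cs,h=cv2.findContours(m,cv2.RETR_CCOMP,cv2.CHAIN_APPROX_NONE)
    for c,hh in zip(cs,h[0]):
        if len(c)>25:
            e=cv2.fitEllipse(c); print(n,'hole' if hh[3]>=0 else 'out',np.array(e[0]).round(1)+[b[0],b[1]],np.round(e[1],1),round(e[2]))
E
```

```text
w1 [[278.0, 256.8], [297.2, 261.5], [315.0, 266.2], [332.8, 270.8]] [9.3   9.125 8.6   8.375]
w2 [[394.0, 257.0], [410.2, 262.8], [426.2, 268.2], [443.0, 271.5]] [11.075  9.65   8.525  9.425]
ball [0.5628 0.254  0.0287] [0.0008 0.0008]
ball [0.5748 0.2708 0.0211] [0.0003 0.0003]
ball [0.5857 0.2873 0.0171] [0.0001 0.0001]
ball [0.5948 0.3046 0.0152] [0.0006 0.0006]
(((503.24774169921875, 294.17431640625), (78.54176330566406, 14.5589599609375), 16.699243545532227), [[463.5, 289.8999938964844], [467.70001220703125, 275.8999938964844], [543.0, 298.5], [538.7999877929688, 312.3999938964844]])
(((260.0975646972656, 294.8780517578125), (10.822290420532227, 52.56541061401367), 83.6598129272461), [[233.39999389648438, 292.3999938964844], [285.6000061035156, 286.6000061035156], [286.79998779296875, 297.3999938964844], [234.60000610351562, 303.20001220703125]])Traceback (most recent call last):
  File "<stdin>", line 18, in <module>
  File "<stdin>", line 14, in dark
    return _wrapfunc(a, 'argmax', axis=axis, out=out, **kwds)
    return bound(*args, **kwds)
ValueError: attempt to get argmax of an empty sequence
```

```bash
python3 - <<'E'
from h import *
h=[]
for p in((465.5,282.9),(540.9,305.4)): h.append(wplane('w2',*p,.040)); print(h[-1].round(4))
d=h[0]-h[1];print('handle ang',np.degrees(np.arctan2(d[1],d[0])),np.hypot(*d[:2]))
im=cv2.imread('pics/d0.png');g=cv2.cvtColor(im,cv2.COLOR_BGR2GRAY)[295:336,300:336]
l=cv2.connectedComponentsWithStats((g<75).astype(np.uint8));k=1+np.argmax(l[2][1:,4]);p=np.argwhere(l[1]==k)[:,::-1]+[300,295]
r=cv2.minAreaRect(p.astype(np.float32));print(r)
for a,b in(((503.2,294.2),(260.1,294.9)),): 
    X,e=tri(wray('w2',*a),ray('scene',*b));print('handle mid w2/scene',X.round(4),np.round(e,4))
X,e=tri(wray('w2',503.2,294.2),ray('side',*r[0]));print('handle mid w2/side',X.round(4),np.round(e,4))
for n,f,b in(('scene','s0',(400,203,446,237)),('side','d0',(336,203,374,222)),('w1','w1',(40,265,120,340))):
    g=cv2.cvtColor(cv2.imread(f'pics/{f}.png'),cv2.COLOR_BGR2GRAY)[b[1]:b[3],b[0]:b[2]]
    for th in (np.percentile(g,60),np.percentile(g,75)):
      cs,hh=cv2.findContours((g>th).astype(np.uint8),cv2.RETR_CCOMP,cv2.CHAIN_APPROX_NONE)
      for c,q in zip(cs,hh[0]):
        if len(c)>25:
            e=cv2.fitEllipse(c); print(n,int(th),'hole' if q[3]>=0 else 'out',np.array(e[0]).round(1)+[b[0],b[1]],np.round(e[1],1))
E
```

```text
[0.601  0.3182 0.04  ]
[0.6426 0.3907 0.04  ]
handle ang -119.88593362051115 0.08361659282494992
((318.7500305175781, 315.2500305175781), (11.31370735168457, 38.890869140625), 45.0)
handle mid w2/scene [0.6239 0.3558 0.0364] [0.0003 0.0003]
handle mid w2/side [0.624  0.3562 0.0354] [0.0001 0.0001]
scene 138 out [423.7 214.8] [29.3 48.7]
scene 138 hole [422.8 217.3] [23.2 31.5]
scene 142 out [422.9 216.1] [27.4 40.4]
scene 142 hole [422.9 217.2] [23.6 31.7]
side 133 out [354.1 210.4] [13.7 32.3]
side 133 hole [354.  210.4] [ 8.9 21.6]
side 157 out [354.1 210.4] [12.7 30. ]
side 157 hole [354.  210.5] [10.5 23.3]
w1 149 out [ 73.5 305.4] [67.9 93.9]
w1 149 hole [ 77.8 306.4] [48.6 58.7]
w1 192 out [ 78.4 305.1] [58.7 84.6]
w1 192 hole [ 77.7 306.5] [49.8 59.8]
```

```bash
cat >> h.py <<'E'
def rot(az,tip):  # tool x = back of scoop (az = spout azimuth deg), tip deg spout down
    a=np.radians(az+180); x=np.array([np.cos(a),np.sin(a),0]); z=np.array([0,0,-1.]); y=np.cross(z,x)
    return Rn.from_matrix(np.c_[x,y,z])*Rn.from_rotvec([0,np.radians(tip),0])
def rel(p,R):
    s=ctrl.sense(); R0=Rn.from_quat(s['tcp_rot'])
    print('xyz',(R0.inv().apply(np.array(p)-s['position'])*1000).round(1),'dr',(R0.inv()*R).as_rotvec().round(4),'t',round(s['t'],2))
E
python3 - <<'E'
from h import *
for n,u,v in(('scene',422.9,217.3),('side',354,210.5)): print(n,plane(n,u,v,.1).round(4))
print(wplane('w1',77.8,306.4,.1).round(4))
print(tri(ray('scene',422.9,217.3),ray('side',354,210.5)),tri(wray('w1',77.8,306.4),ray('side',354,210.5)))
rel([.6159,.3422,.14],rot(-120.5,0))
E
```

```text
scene [0.5517 0.0904 0.1   ]
side [0.5504 0.0916 0.1   ]
[0.5491 0.0904 0.1   ]
(array([0.55080079, 0.09117192, 0.10033557]), [0.0006728306583929929, 0.0006728306583930095]) (array([0.54985879, 0.08911464, 0.09862823]), [0.0003803745959183071, 0.0003803745959182979])
xyz [-65.8 176.4  82.8] dr [ 4.0000e-04 -8.0000e-04  1.8801e+00] t 1.87
```

>>> carry_out(xyz=[[-7,18,0],[-14,36,0],[-21,54,0],[-28,72,0],[-35,90,0],[-42,108,0],[-49,126,0],[-56,144,0],[-62,162,0],[-66,176,20]], dr=[[0,0,0.116],[0,0,0.232],[0,0,0.348],[0,0,0.464],[0,0,0.58],[0,0,0.696],[0,0,0.812],[0,0,0.928],[0,0,1.044],[0,0,1.16]], fingers=[0.45,0.45,0.45,0.45,0.45,0.45,0.45,0.45,0.45,0.45])

```text
t: 2.7
position: [0.6189, 0.345, 0.2069]
tcp_rot: [0.639, 0.769, 0.004, 0.002]
contact_force: [1.0, -0.0, 2.0]
opening: 0.451
finger_force: 0.0
```

>>> carry_out(xyz=[[0,0,10],[0,0,20],[0,0,30],[0,0,40],[0,0,50],[0,0,60],[0,0,60],[0,0,60],[0,0,60]], dr=[[0,0,0.12],[0,0,0.24],[0,0,0.36],[0,0,0.48],[0,0,0.6],[0,0,0.72],[0,0,0.72],[0,0,0.72],[0,0,0.72]], fingers=[0.45,0.45,0.45,0.45,0.45,0.45,0.45,0.45,0.45])

```text
t: 3.45
position: [0.6168, 0.3418, 0.1432]
tcp_rot: [0.867, 0.498, 0.0, -0.0]
contact_force: [0.6, 0.4, 1.0]
opening: 0.447
finger_force: 0.0
```

```bash
python3 - <<'E'
from h import *
wsave('w3'); s=ctrl.sense();print(s['joints'].round(2),s['position'],s['opening'])
rel([.6159,.3422,.023],rot(-120.5,0))
for X in([.6419,.3864,.044],[.6013,.3166,.044]):print(wproj('w3',X))
E
```

```text
[0.33 0.55 1.26 0.   1.33 0.86] [0.61715562 0.3415873  0.14358955] 0.4507707698683922
xyz [ -0.3  -1.5 120.6] dr [ 0.0009 -0.0013  0.0027] t 3.5
[314.52407386 181.26022092]
[314.7940581  287.97758221]
```

View pics/w3.png

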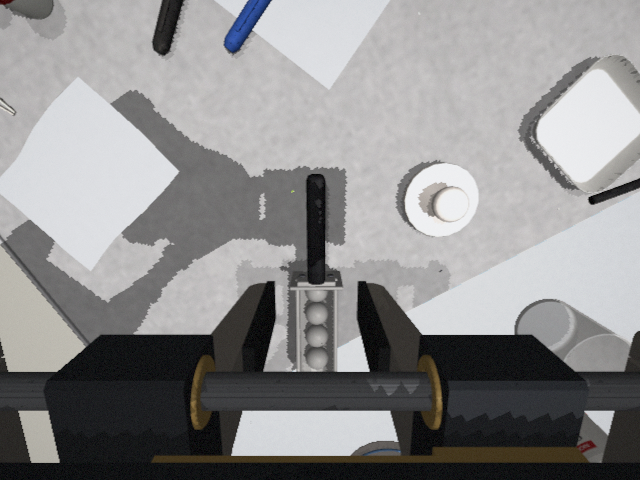

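The handle runs straight down the image from (316, 176) to (316, 281), centred between the fingers, with the four balls in front of it. I'll descend.

>>> carry_out(xyz=[[0,0,25],[0,0,50],[0,0,75],[0,0,95],[0,0,110],[0,0,120],[0,0,120],[0,0,120]], dr=[[0,0,0],[0,0,0],[0,0,0],[0,0,0],[0,0,0],[0,0,0],[0,0,0],[0,0,0]], fingers=[0.45,0.45,0.45,0.45,0.45,0.45,0.45,0.45])

```text
t: 4.17
position: [0.6174, 0.3408, 0.0232]
tcp_rot: [0.868, 0.496, 0.0, 0.0]
contact_force: [0.4, -0.2, 0.6]
opening: 0.45
finger_force: 0.0
```

>>> carry_out(xyz=[[0,0,0],[0,0,0],[0,0,0],[0,0,0],[0,0,0],[0,0,0],[0,0,0],[0,0,0]], dr=[[0,0,0],[0,0,0],[0,0,0],[0,0,0],[0,0,0],[0,0,0],[0,0,0],[0,0,0]], fingers=[0.35,0.3,0.25,0.2,0.15,0.05,0,0])

```text
t: 4.83
position: [0.6172, 0.3407, 0.0231]
tcp_rot: [0.868, 0.496, 0.0, -0.0]
contact_force: [-0.9, -0.0, 3.1]
opening: 0.152
finger_force: 30.0
```

>>> carry_out(xyz=[[0,0,-1],[0,0,-3],[0,0,-6],[0,0,-10],[0,0,-15],[0,0,-20],[0,0,-25],[0,0,-30],[0,0,-30],[0,0,-30]], dr=[[0,0,0],[0,-0.005,0],[0,-0.01,0],[0,-0.02,0],[0,-0.03,0],[0,-0.04,0],[0,-0.05,0],[0,-0.06,0],[0,-0.06,0],[0,-0.06,0]], fingers=[0,0,0,0,0,0,0,0,0,0])

```text
t: 5.67
position: [0.6174, 0.3409, 0.0532]
tcp_rot: [0.868, 0.496, -0.026, 0.015]
contact_force: [-0.3, 0.8, -3.0]
opening: 0.15
finger_force: 30.0
```

```bash
python3 - <<'E'
from h import *
a=snap('side','d1.png')[230:350,260:400]; w=wsave('w4')
w=w[80:400,200:440]
cv2.imwrite('pics/l1.png',np.hstack([cv2.resize(a,(560,480)),cv2.resize(w,(240,320)).repeat(1,0) if 0 else cv2.copyMakeBorder(w,0,160,0,0,0)])[:,:,::-1])
E
```

```text
(no output)
```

View pics/l1.png

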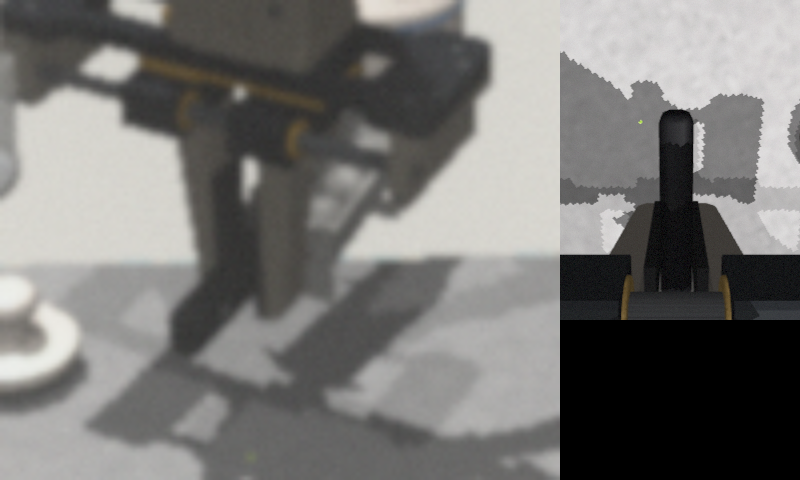

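The scoop is lifted; its handle runs between the fingers with the rear lower end at about side pixel (305, 317). Next I'll check for slip against the prediction and look at the clearance to the apparatus.

```bash
python3 - <<'E'
from h import *
s=ctrl.sense();R=Rn.from_quat(s['tcp_rot'])
for sl in(0,5):
  q=Rn.from_rotvec([0,np.radians(sl),0])
  f=lambda t:s['position']+R.apply(np.array([0,0,-11])/1000+q.apply((np.array(t)-[0,0,-11])/1000))
  print(sl,[proj('side',f(t)).round(1).tolist() for t in([58.5,7,-1],[58.5,-7,-1],[58.5,7,-21])],'lip',f([-145.5,0,11.1]).round(3),proj('scene',f([-145.5,0,11.1])).round(1))
d=cv2.cvtColor(cv2.imread('pics/d1.png'),cv2.COLOR_BGR2GRAY)
m=d[280:322,296:318]; print('dark rows',[(int(r+280),np.flatnonzero(m[r]<70)[[0,-1]]+296) for r in range(20,42) if (m[r]<70).any()])
for p in((500,225),(535,250),(372,105)):print(plane('scene',*p,0).round(3))
print(s['wrist_torque'],s['contact_force'])
E
```

```text
0 [[300.7, 319.3], [308.3, 321.8], [299.9, 309.1]] lip [0.543 0.215 0.05 ] [364.5 278.6]
5 [[300.2, 316.9], [307.9, 319.4], [300.0, 306.1]] lip [0.543 0.216 0.037] [363.  283.6]
dark rows [(300, array([311, 317])), (301, array([310, 317])), (302, array([310, 317])), (303, array([309, 317])), (304, array([308, 317])), (305, array([307, 317])), (306, array([306, 317])), (307, array([305, 317])), (308, array([305, 317])), (309, array([304, 316])), (310, array([304, 315])), (311, array([304, 314])), (312, array([304, 313])), (313, array([304, 312])), (314, array([304, 311])), (315, array([304, 310])), (316, array([304, 309])), (317, array([304, 308])), (318, array([306, 306]))]
[ 0.514 -0.079  0.   ]
[ 0.438 -0.083  0.   ]
[ 0.913 -0.123  0.   ]
[ 0.10925626 -0.02969572  0.01046136] [-0.31186692 -0.00624838 -3.08019939]
```

>>> carry_out(xyz=[[0,0,-4],[-1,0,-11],[-1,0,-20],[-2,0,-30],[-2,0,-40],[-3,0,-50],[-4,0,-60],[-4,0,-69],[-5,0,-76],[-5,0,-80]], dr=[[0,0,0],[0,0,0],[0,0,0],[0,0,0],[0,0,0],[0,0,0],[0,0,0],[0,0,0],[0,0,0],[0,0,0]], fingers=[0,0,0,0,0,0,0,0,0,0])

```text
t: 6.6
position: [0.6174, 0.3405, 0.1344]
tcp_rot: [0.868, 0.496, -0.025, 0.015]
contact_force: [0.0, -0.3, -2.9]
opening: 0.147
finger_force: 30.0
```

```bash
python3 - <<'E'
from h import *
rel([.6325,.2304,.1335],rot(-120.5,-3.4))
E
```

```text
xyz [-87.   69.    6.1] dr [ 0.0011 -0.0006 -0.0007] t 6.6
```

>>> carry_out(xyz=[[-2,1,0],[-5,4,0],[-12,9,1],[-20,16,1],[-27,22,2],[-35,28,2],[-43,34,3],[-51,40,3],[-59,47,4],[-67,53,5]], dr=[[0,0,0],[0,0,0],[0,0,0],[0,0,0],[0,0,0],[0,0,0],[0,0,0],[0,0,0],[0,0,0],[0,0,0]], fingers=[0,0,0,0,0,0,0,0,0,0])

```text
t: 7.43
position: [0.6287, 0.2543, 0.1319]
tcp_rot: [0.868, 0.496, -0.026, 0.015]
contact_force: [1.0, -0.3, -2.0]
opening: 0.148
finger_force: 30.0
```

>>> carry_out(xyz=[[-7,6,0],[-13,10,1],[-16,13,1],[-19,15,1],[-20,16,1],[-20,16,1],[-20,16,1]], dr=[[0,0,0],[0,0,0],[0,0,0],[0,0,0],[0,0,0],[0,0,0],[0,0,0]], fingers=[0,0,0,0,0,0,0])

```text
t: 8.02
position: [0.632, 0.2306, 0.132]
tcp_rot: [0.868, 0.496, -0.026, 0.015]
contact_force: [-0.5, 0.7, -2.3]
opening: 0.15
finger_force: 30.0
```

```bash
python3 - <<'E'
from h import *
a=snap('scene','s2.png')[130:270,340:500];b=snap('side','d2.png')[140:290,300:400]
s=ctrl.sense();R=Rn.from_quat(s['tcp_rot']);print(s['position'],s['joints'].round(2),s['contact_force'])
for sl in(0,3,6):
  q=Rn.from_rotvec([0,np.radians(sl),0]);f=lambda t:s['position']+R.apply(np.array([0,0,-11])/1000+q.apply((np.array(t)-[0,0,-11])/1000))
  L=[-145.5,0,11.1];print(sl,f(L).round(4),[proj(n,f(L)).round(1) for n in('scene','side')])
cv2.imwrite('pics/l2.png',np.hstack([cv2.resize(a,(480,420),interpolation=2),cv2.resize(b,(280,420),interpolation=2)])[:,:,::-1])
E
```

```text
[0.63192063 0.23067482 0.13199332] [ 0.19  0.52  1.33 -0.05  1.33  0.74] [ 0.72062207 -0.1750256  -1.66205734]
0 [0.5579 0.105  0.1296] [array([415.7, 206.2]), array([350.7, 199.5])]
3 [0.5583 0.1057 0.122 ] [array([414.5, 209.7]), array([350.5, 203.3])]
6 [0.559  0.1069 0.1144] [array([413.1, 213.1]), array([350.1, 207.1])]
```

View pics/l2.png

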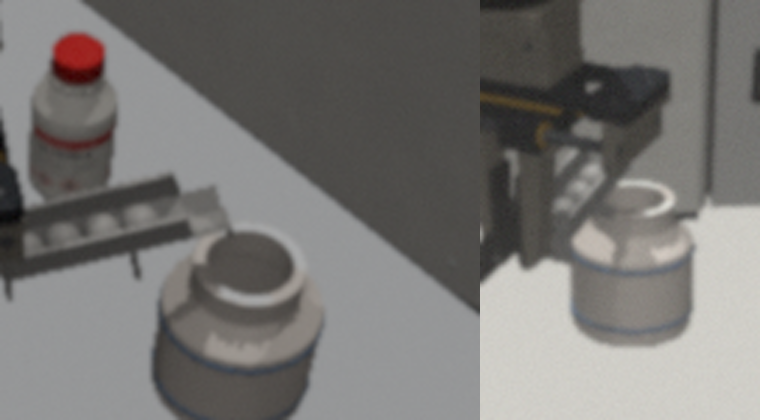

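The scoop holds all four balls at the back. The lip's near corner is about (417, 209) in the scene view, at the left edge of the mouth and above the rim. I'll compare that with the predicted corners.

```bash
cat >> h.py <<'E'
def tool2w(t,sl=0):
    s=ctrl.sense();R=Rn.from_quat(s['tcp_rot']);q=Rn.from_rotvec([0,np.radians(sl),0])
    return s['position']+R.apply(np.array([0,0,-11])/1000+q.apply((np.array(t)-[0,0,-11])/1000))
def lip_target(lip,az,tip,sl):  # TCP pose putting the lip at `lip`
    R=rot(az,tip);q=Rn.from_rotvec([0,np.radians(sl),0])
    return np.array(lip)-R.apply(np.array([0,0,-11])/1000+q.apply(np.array([-145.5,0,22.1])/1000)),R
E
python3 - <<'E'
from h import *
sc=lambda xs,ys,zs:[-(xs+79.5),ys,-(zs-23.1)]
for sl in(0,2,4):
  print(sl,{k:proj('scene',tool2w(sc(*p),sl)).round(1).tolist() for k,p in dict(lipR=(66,-7,12),lipL=(66,7,12),footR=(16,-18,0),backR=(-50,-21,0)).items()})
im=cv2.imread('pics/s2.png')[176:240,336:426]
cv2.imwrite('pics/l3.png',cv2.resize(im,None,fx=8,fy=8,interpolation=cv2.INTER_CUBIC))
E
```

```text
0 {'lipR': [416.7, 209.5], 'lipL': [414.6, 202.9], 'footR': [385.6, 224.3], 'backR': [343.2, 231.4]}
2 {'lipR': [415.9, 211.8], 'lipL': [413.9, 205.2], 'footR': [384.7, 225.8], 'backR': [342.4, 232.0]}
4 {'lipR': [415.1, 214.1], 'lipL': [413.1, 207.5], 'footR': [383.8, 227.3], 'backR': [341.6, 232.5]}
```

```bash
python3 - <<'E'
from h import *
rel(*lip_target([.5589,.1054,.115],-120.5,4,0)); rel(*lip_target([.5589,.1054,.096],-120.5,4,0))
E
```

```text
xyz [-0.9  0.7 -4.2] dr [-0.000e+00  1.296e-01 -1.000e-04] t 8.12
xyz [ 0.3  0.7 14.8] dr [-0.000e+00  1.296e-01 -1.000e-04] t 8.12
```

>>> carry_out(xyz=[[0,0,-1],[0,0,-2],[0,0,-3],[-1,0,-4],[-1,1,-4],[-1,1,-1],[-1,1,2],[0,1,5],[0,1,8],[0,1,8]], dr=[[0,0.02,0],[0,0.05,0],[0,0.08,0],[0,0.11,0],[0,0.13,0],[0,0.13,0],[0,0.13,0],[0,0.13,0],[0,0.13,0],[0,0.13,0]], fingers=[0,0,0,0,0,0,0,0,0,0])

```text
t: 8.95
position: [0.632, 0.2294, 0.1226]
tcp_rot: [0.868, 0.496, 0.029, -0.018]
contact_force: [0.3, -0.5, -3.3]
opening: 0.148
finger_force: 30.0
```

>>> carry_out(xyz=[[0,0,1],[0,0,2],[0,0,3],[0,0,4],[0,0,5],[0,0,6],[0,0,7],[0,0,7],[0,0,7]], dr=[[0,0,0],[0,0,0],[0,0,0],[0,0,0],[0,0,0],[0,0,0],[0,0,0],[0,0,0],[0,0,0]], fingers=[0,0,0,0,0,0,0,0,0])

```text
t: 9.7
position: [0.6328, 0.2297, 0.1169]
tcp_rot: [0.868, 0.496, 0.03, -0.017]
contact_force: [-0.1, -0.1, -2.6]
opening: 0.15
finger_force: 30.0
```

```bash
python3 - <<'E'
from h import *
s=ctrl.sense();print(s['position'],s['contact_force'],s['wrist_torque'],s['joints'].round(2))
print('lip',tool2w([-145.5,0,11.1]).round(4),proj('scene',tool2w([-145.5,-7,11.1])),proj('scene',tool2w([-143.5,-16,-7])))
im=snap('scene','s4.png')[176:246,336:456]
cv2.imwrite('pics/l4.png',cv2.resize(im[:,:,::-1],None,fx=6.6,fy=6.6,interpolation=cv2.INTER_CUBIC))
E
```

```text
[0.63281932 0.22968814 0.11693688] [-0.08892332 -0.093974   -2.64333694] [0.03548876 0.04999267 0.05392227] [0.14 0.46 1.45 0.06 1.2  0.66]
lip [0.5595 0.1053 0.0957] [413.21494225 223.81352773] [415.39186797 220.27304714]
```

View pics/l4.png

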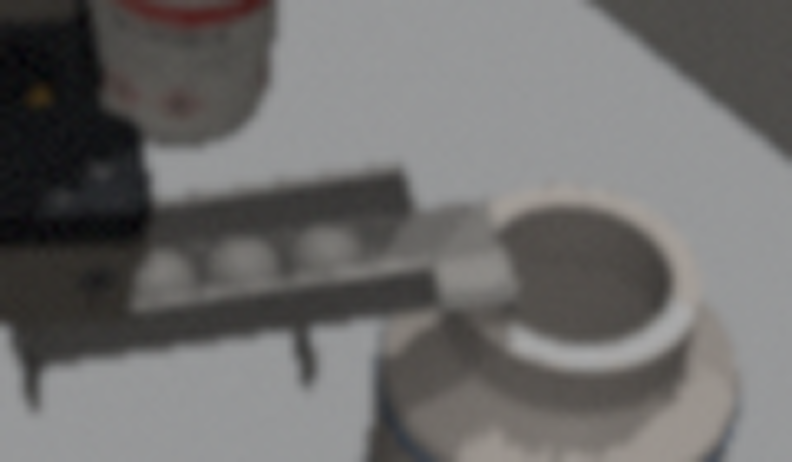

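The spout crosses the near rim with its end just inside the mouth, at about crop pixel (515, 275). The balls are still back in the channel and the jar hasn't moved. Next I'll tip slowly about the lip.

```bash
python3 - <<'E'
from h import *
for tip,z in((8,.095),(10,.0945),(12,.094),(14,.094),(17,.094),(20,.094),(24,.094),(28,.094)):
    print(tip,end=' ');rel(*lip_target([.5590,.1052,z],-120.5,tip,0))
E
```

```text
8 xyz [-1.6 -0.5 -9.3] dr [ 0.0001  0.0696 -0.0007] t 9.75
10 xyz [ -2.4  -0.5 -13.9] dr [ 1.000e-04  1.045e-01 -7.000e-04] t 9.75
12 xyz [ -3.5  -0.5 -18.4] dr [ 1.000e-04  1.394e-01 -7.000e-04] t 9.75
14 xyz [ -4.6  -0.5 -23.3] dr [ 1.000e-04  1.743e-01 -7.000e-04] t 9.75
17 xyz [ -6.7  -0.5 -30.7] dr [ 1.000e-04  2.267e-01 -7.000e-04] t 9.75
20 xyz [ -9.2  -0.5 -37.9] dr [ 2.000e-04  2.791e-01 -7.000e-04] t 9.75
24 xyz [-13.1  -0.5 -47.3] dr [ 2.000e-04  3.489e-01 -7.000e-04] t 9.75
28 xyz [-17.6  -0.5 -56.4] dr [ 2.000e-04  4.187e-01 -7.000e-04] t 9.75
```

>>> carry_out(xyz=[[0,0,-2],[-1,0,-5],[-1,0,-7],[-2,0,-9],[-2,0,-11],[-2,0,-13],[-2.4,0,-14],[-3,0,-16],[-3.2,0,-17],[-3.5,0,-18.5]], dr=[[0,0.018,0],[0,0.035,0],[0,0.053,0],[0,0.07,0],[0,0.082,0],[0,0.094,0],[0,0.105,0],[0,0.117,0],[0,0.128,0],[0,0.14,0]], fingers=[0,0,0,0,0,0,0,0,0,0])

```text
t: 10.58
position: [0.6304, 0.2256, 0.1353]
tcp_rot: [0.864, 0.493, 0.091, -0.052]
contact_force: [1.2, 0.3, -2.8]
opening: 0.15
finger_force: 30.0
```

>>> carry_out(xyz=[[0,0,0],[0,0,0],[0,0,0],[0,0,0],[0,0,0],[0,0,0],[0,0,0],[0,0,0],[0,0,0],[0,0,0]], dr=[[0,0,0],[0,0,0],[0,0,0],[0,0,0],[0,0,0],[0,0,0],[0,0,0],[0,0,0],[0,0,0],[0,0,0]], fingers=[0,0,0,0,0,0,0,0,0,0])

```text
t: 11.42
position: [0.6304, 0.2256, 0.1352]
tcp_rot: [0.864, 0.493, 0.091, -0.052]
contact_force: [-0.1, 0.5, -3.2]
opening: 0.146
finger_force: 30.0
```

```bash
cat >> h.py <<'E'
def rect(tool_pts,n,f,vals=True):
    g=cv2.cvtColor(cv2.imread(f),cv2.COLOR_BGR2GRAY)
    return [int(g[tuple(np.round(proj(n,tool2w(t))[::-1]).astype(int))]) for t in tool_pts]
E
python3 - <<'E'
from h import *
F=[];T=[]
for i in range(6):
    im=snap('scene','s5.png'); s=ctrl.sense();F.append(s['contact_force']);T.append(s['wrist_torque'])
print(s['t'],s['position'],np.mean(F,0).round(2),np.mean(T,0).round(3))
print('lip',tool2w([-145.5,0,11.1]).round(4))
# brightness along the channel floor centre line, at ball height: scoop x -50..64
sc=lambda xs:[-(xs+79.5),0,-(2.5+.158*(xs+50)+10-23.1)]
xs=list(range(-45,66,5)); print(xs); print(rect([sc(x) for x in xs],'scene','pics/s5.png'))
g=cv2.cvtColor(cv2.imread('pics/s4.png'),cv2.COLOR_BGR2GRAY) if 0 else None
E
```

```text
11.7167 [0.63046015 0.22558641 0.13523855] [ 0.04  0.38 -2.59] [-0.039  0.076 -0.01 ]
lip [0.5593 0.105  0.094 ]
[-45, -40, -35, -30, -25, -20, -15, -10, -5, 0, 5, 10, 15, 20, 25, 30, 35, 40, 45, 50, 55, 60, 65]
[51, 64, 69, 75, 65, 56, 54, 94, 109, 103, 99, 95, 98, 105, 105, 95, 99, 102, 93, 64, 91, 96, 78]
```

>>> carry_out(xyz=[[-0.5,0,-2],[-1,0,-5],[-1,0,-5],[-1,0,-5],[-1,0,-5],[-1,0,-5],[-1,0,-5],[-1,0,-5],[-1,0,-5],[-1,0,-5]], dr=[[0,0.017,0],[0,0.035,0],[0,0.035,0],[0,0.035,0],[0,0.035,0],[0,0.035,0],[0,0.035,0],[0,0.035,0],[0,0.035,0],[0,0.035,0]], fingers=[0,0,0,0,0,0,0,0,0,0])

```text
t: 12.55
position: [0.6295, 0.2239, 0.14]
tcp_rot: [0.862, 0.492, 0.106, -0.061]
contact_force: [-0.5, -0.2, -1.1]
opening: 0.147
finger_force: 30.0
```

```bash
cat > chk.py <<'E'
from h import *
import sys
F=[]
for i in range(8):
    im=snap('scene','s_%s.png'%sys.argv[1]); s=ctrl.sense();F.append(s['contact_force'])
print(s['t'],np.mean(F,0).round(2),'lip',tool2w([-145.5,0,11.1]).round(4))
sc=lambda xs:[-(xs+79.5),0,-(2.5+.158*(xs+50)+10-23.1)]
xs=list(range(-45,66,5)); print(rect([sc(x) for x in xs],'scene','pics/s_%s.png'%sys.argv[1]))
a=im[150:250,340:420][:,:,::-1]
E
python3 chk.py 6; python3 - <<'E'
import cv2,numpy as np
a=cv2.imread('pics/s5.png').astype(int);b=cv2.imread('pics/s_6.png').astype(int)
E
```

```text
12.95 [-0.1  -0.08 -1.66] lip [0.5591 0.1046 0.0939]
[49, 57, 64, 83, 94, 83, 69, 63, 90, 98, 96, 95, 95, 99, 103, 99, 104, 103, 99, 97, 98, 83, 76]
```

>>> carry_out(xyz=[[-1,0,-4],[-2,0,-8],[-3,0,-12],[-4,0,-16],[-6,0,-20],[-8,0,-24],[-10,0,-28],[-10,0,-28],[-10,0,-28],[-10,0,-28]], dr=[[0,0.03,0],[0,0.06,0],[0,0.09,0],[0,0.12,0],[0,0.15,0],[0,0.18,0],[0,0.21,0],[0,0.21,0],[0,0.21,0],[0,0.21,0]], fingers=[0,0,0,0,0,0,0,0,0,0])

```text
t: 13.78
position: [0.6211, 0.2097, 0.1647]
tcp_rot: [0.846, 0.483, 0.196, -0.112]
contact_force: [0.1, 0.4, -1.0]
opening: 0.148
finger_force: 30.0
```

```bash
python3 chk.py 7; python3 - <<'E'
from h import *
s=ctrl.sense();print(s['joints'].round(2),s['position'])
snap('side','d7.png')
# ball look-alikes on bench: compare bench areas with the start pictures
for n,a,b in(('side','d0','d7'),('scene','s0','s_7')):
    A=cv2.imread(f'pics/{a}.png');B=cv2.imread(f'pics/{b}.png')
    d=(cv2.absdiff(A,B).max(2)>35).astype(np.uint8);d=cv2.morphologyEx(d,cv2.MORPH_OPEN,np.ones((3,3)))
    q=cv2.connectedComponentsWithStats(d);print(n,[(r.tolist()) for r in q[2][1:] if r[4]>20])
# darkness in jar hole
g=cv2.cvtColor(cv2.imread('pics/s0.png'),cv2.COLOR_BGR2GRAY)[204:234:3,408:440:3];h=cv2.cvtColor(cv2.imread('pics/s_7.png'),cv2.COLOR_BGR2GRAY)[204:234:3,408:440:3]
print(g,'\n',h)
E
```

```text
14.1833 [-0.16  0.02 -1.51] lip [0.5571 0.1014 0.0907]
[56, 57, 58, 63, 61, 63, 62, 61, 63, 62, 64, 78, 89, 93, 86, 90, 93, 88, 95, 83, 90, 74, 76]
[-0.05  0.2   1.73  0.47  1.04  0.27] [0.62102541 0.20981339 0.16457934]
side [[327, 0, 69, 70, 2472], [422, 0, 19, 4, 54], [452, 0, 33, 15, 284], [413, 4, 7, 6, 35], [391, 11, 14, 8, 66], [407, 10, 8, 11, 65], [437, 12, 12, 9, 70], [325, 14, 13, 23, 98], [591, 59, 24, 37, 509], [578, 67, 15, 54, 436], [618, 72, 22, 21, 302], [280, 81, 103, 132, 4880], [620, 101, 20, 37, 367], [330, 202, 28, 21, 306], [343, 224, 19, 11, 154], [595, 236, 20, 11, 110], [623, 254, 17, 14, 154], [332, 274, 36, 22, 486], [366, 288, 89, 25, 909], [335, 296, 10, 7, 51], [303, 299, 58, 51, 1325]]
scene [[402, 0, 42, 38, 977], [460, 0, 16, 7, 96], [479, 0, 161, 80, 6982], [449, 6, 11, 13, 99], [545, 20, 10, 6, 45], [391, 40, 15, 16, 114], [388, 67, 4, 7, 28], [383, 83, 49, 31, 482], [303, 86, 120, 142, 6595], [394, 226, 14, 20, 158], [327, 276, 33, 23, 419], [290, 282, 31, 12, 180], [233, 286, 100, 34, 1933], [319, 288, 7, 6, 33], [307, 291, 7, 5, 31], [333, 311, 
[... 379 characters left out ...]
4  74  74  74  73  73  70  69  63 137]
 [157 104  76  75  73  72  73  71  69  68 152]
 [126 157 122  81  75  72  72  70  83 145 157]
 [ 70 105 149 154 138 125 124 138 156 149  96]
 [ 74  77  78  94 126 137 138 129 104  74  68]] 
 [[145 149 150 152 152 150 153 149 150 149 150]
 [107 121 137 120 105 108 125 147 157 150 148]
 [ 93  96  95  80  77  78  77  76 109 151 148]
 [ 92  95  95  79  79  76  77  74  69  98 155]
 [ 56  68 109  89  77  76  74  73  68  64 140]
 [ 57  90 114  98  79  77  76  76  69  60 132]
 [ 80  81  78  83  85  79  77  76  75  68 151]
 [ 77  82  79  78  79  78  75  76  86 151 163]
 [ 69  87 142 154 141 130 130 145 163 157 101]
 [ 71  73  79 101 133 144 145 137 110  79  74]]
```

```bash
python3 - <<'E'
from h import *
p=ctrl.sense()['position']
R=Rn.from_quat(ctrl.sense()['tcp_rot'])
rel(p+[0,0,.045],R); rel(p+[.015,.06,.06],rot(-120.5,0)); rel([.6172,.3408,.16],rot(-120.5,0))
E
```

```text
xyz [ 19.8   0.  -40.4] dr [0. 0. 0.] t 14.23
xyz [ 79.6 -17.6 -27.8] dr [ 1.000e-04 -4.549e-01 -5.000e-04] t 14.23
xyz [ 97.6 -69.9  52.9] dr [ 1.000e-04 -4.549e-01 -5.000e-04] t 14.23
```

>>> carry_out(xyz=[[4,0,-8],[8,0,-16],[12,0,-24],[16,0,-32],[20,0,-40],[32,-4,-38],[44,-7,-36],[56,-11,-33],[68,-14,-30],[80,-18,-28]], dr=[[0,0,0],[0,0,0],[0,0,0],[0,0,0],[0,0,0],[0,-0.09,0],[0,-0.18,0],[0,-0.27,0],[0,-0.36,0],[0,-0.455,0]], fingers=[0,0,0,0,0,0,0,0,0,0])

```text
t: 15.07
position: [0.6364, 0.2706, 0.2271]
tcp_rot: [0.869, 0.495, -0.0, 0.002]
contact_force: [0.8, -0.8, -1.3]
opening: 0.153
finger_force: 30.0
```

```bash
python3 - <<'E'
from h import *
rel([.6172,.3408,.10],rot(-120.5,0));rel([.6172,.3408,.05],rot(-120.5,0))
E
```

```text
xyz [ 51.  -52.6 126.8] dr [ 0.0027  0.0026 -0.0021] t 15.07
xyz [ 51.1 -52.7 176.8] dr [ 0.0027  0.0026 -0.0021] t 15.07
```

>>> carry_out(xyz=[[10,-10,10],[20,-20,25],[30,-30,45],[40,-40,70],[46,-47,95],[51,-53,120],[51,-53,142],[51,-53,158],[51,-53,165],[51,-53,165]], dr=[[0,0,0],[0,0,0],[0,0,0],[0,0,0],[0,0,0],[0,0,0],[0,0,0],[0,0,0],[0,0,0],[0,0,0]], fingers=[0,0,0,0,0,0,0,0,0,0])

```text
t: 15.9
position: [0.6131, 0.3396, 0.0564]
tcp_rot: [0.869, 0.495, -0.003, -0.001]
contact_force: [-0.5, -0.1, -2.0]
opening: 0.15
finger_force: 30.0
```

```bash
python3 - <<'E'
from h import *
rel([.6172,.3408,.0235],rot(-120.5,0))
s=ctrl.sense();print(s['position'])
snap('scene','s8.png');snap('side','d8.png')
A=cv2.cvtColor(cv2.imread('pics/s8.png'),cv2.COLOR_BGR2GRAY)
sc=lambda xs:[-(xs+79.5),0,-(2.5+.158*(xs+50)+10-23.1)]
print(rect([sc(x) for x in range(-45,66,5)],'scene','pics/s8.png'))
A=cv2.imread('pics/s0.png');
print(A[204:234:3,408:440:3].max(2).astype(int)*0+cv2.cvtColor(cv2.imread('pics/s8.png'),cv2.COLOR_BGR2GRAY)[204:234:3,408:440:3])
# jar rim centre now
g=cv2.cvtColor(cv2.imread('pics/s8.png'),cv2.COLOR_BGR2GRAY)[203:237,400:446]
cs,hh=cv2.findContours((g>138).astype(np.uint8),cv2.RETR_CCOMP,cv2.CHAIN_APPROX_NONE)
print([(cv2.fitEllipse(c)[0][0]+400,cv2.fitEllipse(c)[0][1]+203) for c,q in zip(cs,hh[0]) if len(c)>25 and q[3]>=0])
E
```

```text
xyz [ 3.2  3.  32.9] dr [-0.0044  0.0037 -0.0017] t 15.9
[0.61314104 0.33964213 0.056435  ]
[23, 72, 74, 78, 70, 74, 78, 79, 77, 75, 83, 77, 73, 76, 91, 103, 93, 110, 112, 114, 114, 113, 146]
[[148 149 152 155 157 157 155 151 148 149 149]
 [150 163 154 128 110 113 131 154 163 150 148]
 [165 130  77  78  82  81  81  80 118 162 153]
 [148  72  75  77  80  79  79  77  77 108 164]
 [131  72  77  76  77  76  75  77  74  70 151]
 [149  77  77  78  77  77  77  76  72  67 143]
 [163 109  79  77  78  77  78  73  75  70 158]
 [129 163 127  85  79  77  76  75  86 150 163]
 [ 75 112 157 161 143 131 130 145 163 157 100]
 [ 80  79  82 101 131 144 145 136 109  78  72]]
[(422.8175582885742, 217.30048847198486)]
```

>>> carry_out(xyz=[[1,1,5],[2,2,10],[3,3,15],[3,3,19],[3,3,23],[3,3,26],[3,3,29],[3,3,31],[3,3,31],[3,3,31]], dr=[[0,0,0],[0,0,0],[0,0,0],[0,0,0],[0,0,0],[0,0,0],[0,0,0],[0,0,0],[0,0,0],[0,0,0]], fingers=[0,0,0,0,0,0,0,0,0,0])

```text
t: 16.83
position: [0.6201, 0.342, 0.0289]
tcp_rot: [0.868, 0.496, -0.0, -0.0]
contact_force: [0.0, -0.0, -2.2]
opening: 0.15
finger_force: 30.0
```

>>> carry_out(xyz=[[0,0,0.5],[0,0,1],[0,0,1],[0,0,1]], dr=[[0,0,0],[0,0,0],[0,0,0],[0,0,0]], fingers=[0,0,0,0])

```text
t: 17.17
position: [0.6202, 0.342, 0.028]
tcp_rot: [0.868, 0.496, 0.0, 0.0]
contact_force: [-0.1, -0.4, -1.2]
opening: 0.147
finger_force: 30.0
```

```bash
python3 chk.py 9; python3 -c "
from h import *
s=ctrl.sense();print(s['position'],s['wrist_torque'],Rn.from_quat(s['tcp_rot']).as_matrix()[:,2])"
```

```text
17.5667 [ 0.1   0.1  -1.53] lip [0.5462 0.2167 0.0169]
[100, 103, 103, 103, 101, 103, 97, 105, 103, 102, 103, 105, 99, 111, 117, 122, 120, 116, 123, 119, 126, 123, 145]
[0.62015637 0.34202188 0.02796241] [0.03716852 0.04474296 0.08808228] [ 4.00245697e-06  2.36946734e-05 -1.00000000e+00]
```

>>> carry_out(xyz=[[0,0,1],[0,0,2],[0,0,3],[0,0,3.5],[0,0,4],[0,0,4],[0,0,4]], dr=[[0,0,0],[0,0,0],[0,0,0],[0,0,0],[0,0,0],[0,0,0],[0,0,0]], fingers=[0,0,0,0,0,0,0])

```text
t: 18.15
position: [0.6201, 0.342, 0.0239]
tcp_rot: [0.868, 0.496, -0.0, 0.0]
contact_force: [-0.2, -0.4, -2.1]
opening: 0.148
finger_force: 30.0
```

```bash
python3 chk.py 10; python3 -c "
from h import *
s=ctrl.sense();print(s['position'],s['wrist_torque'])"
```

```text
18.55 [ 0.03 -0.11 -1.18] lip [0.5462 0.2167 0.0129]
[98, 103, 102, 99, 101, 101, 103, 105, 100, 105, 105, 108, 105, 102, 117, 118, 121, 122, 118, 125, 122, 120, 141]
[0.62017032 0.34200523 0.02397422] [ 0.02098124  0.10565269 -0.05862912]
```

>>> carry_out(xyz=[[0,0,0.4],[0,0,0.8],[0,0,0.8],[0,0,0.8]], dr=[[0,0,0],[0,0,0],[0,0,0],[0,0,0]], fingers=[0,0,0,0])

```text
t: 18.88
position: [0.6202, 0.342, 0.0232]
tcp_rot: [0.868, 0.496, 0.0, 0.0]
contact_force: [0.2, 0.1, -0.1]
opening: 0.152
finger_force: 30.0
```

```bash
python3 chk.py 11; python3 -c "
from h import *
s=ctrl.sense();print(s['position'],s['wrist_torque'])"
```

```text
19.2833 [ 0.09 -0.03 -0.64] lip [0.5463 0.2167 0.0121]
[99, 103, 102, 101, 103, 105, 103, 101, 104, 102, 101, 100, 102, 110, 120, 119, 123, 120, 126, 122, 120, 126, 143]
[0.62018642 0.34203651 0.02318515] [ 0.00522407  0.03403892 -0.00081763]
```

>>> carry_out(xyz=[[0,0,0.4],[0,0,0.4],[0,0,0.4],[0,0,0.4],[0,0,0.4],[0,0,0.4],[0,0,0.4],[0,0,0.4]], dr=[[0,0,0],[0,0,0],[0,0,0],[0,0,0],[0,0,0],[0,0,0],[0,0,0],[0,0,0]], fingers=[0,0,0.16,0.2,0.25,0.32,0.4,0.45])

```text
t: 19.95
position: [0.6201, 0.342, 0.0227]
tcp_rot: [0.868, 0.496, -0.0, 0.0]
contact_force: [0.1, -0.4, -0.6]
opening: 0.435
finger_force: 0.0
```

>>> carry_out(xyz=[[0,0,-5],[0,0,-15],[0,0,-30],[0,0,-50],[0,0,-75],[0,0,-100],[0,0,-130],[0,0,-150],[0,0,-160],[0,0,-160]], dr=[[0,0,0],[0,0,0],[0,0,0],[0,0,0],[0,0,0],[0,0,0],[0,0,0],[0,0,0],[0,0,0],[0,0,0]], fingers=[0.45,0.45,0.45,0.45,0.45,0.45,0.45,0.45,0.45,0.45])

```text
t: 20.78
position: [0.6222, 0.3427, 0.1879]
tcp_rot: [0.868, 0.496, 0.004, 0.001]
contact_force: [0.1, -0.9, 0.3]
opening: 0.451
finger_force: 0.0
```

```bash
python3 - <<'E'
from h import *
wsave('w9');snap('scene','s12.png');snap('side','d12.png')
s=ctrl.sense();print(s['t'],s['position'],s['opening'],s['contact_force'])
for n,a,b,x0,x1,y0,y1 in(('side','d0','d12',60,480,180,470),('scene','s0','s12',0,560,130,440)):
    A=cv2.imread(f'pics/{a}.png');B=cv2.imread(f'pics/{b}.png')
    d=(cv2.absdiff(A,B).max(2)>35).astype(np.uint8);d=cv2.morphologyEx(d,cv2.MORPH_OPEN,np.ones((3,3)))
    d[:y0]=0;d[y1:]=0;d[:,:x0]=0;d[:,x1:]=0
    q=cv2.connectedComponentsWithStats(d);print(n,[(r.tolist()) for r in q[2][1:] if r[4]>12])
# handle & channel in scene vs start
def dk(f):
    g=cv2.cvtColor(cv2.imread(f),cv2.COLOR_BGR2GRAY)[275:312,228:295]
    l=cv2.connectedComponentsWithStats((g<45).astype(np.uint8));k=1+np.argmax(l[2][1:,4]);p=np.argwhere(l[1]==k)[:,::-1]+[228,275]
    return cv2.minAreaRect(p.astype(np.float32))
print(dk('pics/s0.png'),dk('pics/s12.png'))
g=cv2.cvtColor(cv2.imread('pics/w9.png'),cv2.COLOR_BGR2GRAY)[160:310,280:350]
l=cv2.connectedComponentsWithStats((g<45).astype(np.uint8));k=1+np.argmax(l[2][1:,4]);print('w9 handle',l[2][k]+[280,160,0,0,0])
E
```

```text
20.9333 [0.61929605 0.34169101 0.18112187] 0.45139372653808635 [-0.43640747  0.16572887 -0.14362941]
side [[282, 180, 30, 55, 735], [313, 180, 67, 61, 1214], [337, 296, 4, 4, 14], [301, 323, 4, 9, 30], [298, 328, 24, 21, 194], [317, 328, 163, 76, 3537]]
scene [[218, 130, 69, 119, 4915], [263, 150, 6, 13, 43], [332, 285, 5, 4, 18], [260, 287, 6, 3, 18], [239, 289, 7, 3, 21], [250, 288, 6, 3, 18], [319, 288, 6, 3, 18], [232, 290, 5, 4, 17], [307, 290, 5, 4, 19], [284, 292, 3, 5, 15], [295, 293, 5, 3, 15], [231, 302, 38, 11, 221], [193, 318, 167, 122, 4892]]
((260.0975646972656, 294.8780517578125), (10.822290420532227, 52.56541061401367), 83.6598129272461) ((258.1831970214844, 293.83172607421875), (11.442927360534668, 52.5379638671875), 84.2894058227539)
w9 handle [ 306  173   16   95 1450]
```

>>> carry_out(xyz=[[-20,5,-30],[-55,13,-60],[-90,21,-60],[-125,30,-60],[-160,38,-60],[-195,46,-60],[-230,55,-60],[-262,62,-60],[-280,67,-60],[-286,68,-60]], dr=[[0,0,0],[0,0,0],[0,0,0],[0,0,0],[0,0,0],[0,0,0],[0,0,0],[0,0,0],[0,0,0],[0,0,0]], fingers=[0.45,0.45,0.45,0.45,0.45,0.45,0.45,0.45,0.45,0.45])

```text
t: 21.77
position: [0.5318, 0.0587, 0.2408]
tcp_rot: [0.869, 0.495, -0.002, -0.001]
contact_force: [-0.0, 0.3, 0.2]
opening: 0.444
finger_force: 0.0
```

```bash
python3 - <<'E'
from h import *
im=wsave('w10');snap('scene','s13.png');snap('side','d13.png')
s=ctrl.sense();print(s['t'],s['position'],s['contact_force'])
c=wproj('w10',[.5503,.0908,.1]);f=wproj('w10',[.5503,.0908,.018]);print('mouth px',c,'floor px',f)
g=cv2.cvtColor(im,cv2.COLOR_RGB2GRAY);x,y=c.astype(int);r=g[y-40:y+40,x-40:x+40];r=cv2.resize(r,None,fx=4,fy=4,interpolation=2)
k=cv2.HoughCircles(cv2.equalizeHist(r),cv2.HOUGH_GRADIENT,1,28,param1=60,param2=14,minRadius=26,maxRadius=52)
print('balls expected r',363*.01/(s['position'][2]+.161-.02)*4, None if k is None else k[0].round(0).tolist())
print(cv2.resize(g[y-32:y+32,x-32:x+32],(22,22),interpolation=cv2.INTER_AREA))
for n,a,b,x0,x1,y0,y1 in(('side','d0','d13',60,480,180,470),('scene','s0','s13',0,560,130,440)):
    A=cv2.imread(f'pics/{a}.png');B=cv2.imread(f'pics/{b}.png')
    d=(cv2.absdiff(A,B).max(2)>35).astype(np.uint8);d=cv2.morphologyEx(d,cv2.MORPH_OPEN,np.ones((3,3)))
    d[:y0]=0;d[y1:]=0;d[:,:x0]=0;d[:,x1:]=0
    q=cv2.connectedComponentsWithStats(d);print(n,[(r.tolist()) for r in q[2][1:] if r[4]>12])
E
```

```text
21.9167 [0.53303491 0.06158561 0.2416827 ] [ 0.39952168  0.18971017 -0.13731974]
mouth px [315.70808367 193.77261515] floor px [316.02170752 184.27221181]
balls expected r 37.94266133630301 [[118.0, 172.0, 49.0], [96.0, 120.0, 51.0], [198.0, 104.0, 40.0], [148.0, 160.0, 45.0], [184.0, 232.0, 51.0], [76.0, 162.0, 51.0], [96.0, 198.0, 44.0], [112.0, 144.0, 44.0], [264.0, 180.0, 44.0], [94.0, 244.0, 44.0], [110.0, 94.0, 50.0], [206.0, 202.0, 51.0], [144.0, 210.0, 50.0], [76.0, 218.0, 41.0], [236.0, 180.0, 50.0], [82.0, 272.0, 44.0], [130.0, 120.0, 44.0], [48.0, 244.0, 44.0], [128.0, 256.0, 48.0], [238.0, 104.0, 47.0], [176.0, 142.0, 51.0], [120.0, 224.0, 44.0], [208.0, 252.0, 51.0], [164.0, 186.0, 49.0], [252.0, 226.0, 41.0], [164.0, 108.0, 49.0], [64.0, 192.0, 32.0], [162.0, 262.0, 49.0], [166.0, 74.0, 49.0], [82.0, 80.0, 48.0], [56.0, 52.0, 51.0], [266.0, 254.0, 44.0], [212.0, 160.0, 50.0], [134.0, 76.0, 47.0], [66.0, 108.0, 29.0], [268.0, 106.0, 29.0], [212.0, 128.0, 49.0], [268.0, 144.0, 40.0], [240.0, 150.0, 44.0], [138.0, 46.0, 41.0], [284.0, 40.0, 36.0], [56.0, 142.0, 28.0], [106
[... 1894 characters left out ...]
4 160 111 109 118 120 113  97 131 160 115
  122 174 172 171]
 [135 135 157 172 176 147 105 105 119 124  97 106 108 101  92 119 108 133
  174 174 168 196]
 [135 134 131 158 172 177 167 128 105  98  96  97  98  98 102 122 156 178
  174 168 182 228]
 [143 134 133 132 151 171 175 179 175 155 145 137 142 152 168 181 178 173
  165 190 226 229]]
side [[365, 207, 5, 8, 34], [340, 210, 4, 4, 16], [365, 223, 10, 9, 43], [403, 265, 51, 34, 657], [301, 323, 4, 9, 29]]
scene [[449, 130, 19, 12, 196], [510, 131, 4, 4, 14], [473, 134, 4, 4, 14], [458, 143, 7, 19, 67], [408, 207, 5, 5, 19], [416, 210, 27, 22, 156], [435, 233, 11, 13, 86], [284, 289, 4, 8, 25], [237, 301, 5, 3, 15], [379, 337, 89, 45, 1413]]
```

>>> carry_out(xyz=[[5,10,0],[12,25,0],[20,40,0],[28,52,0],[30,60,0],[30,60,0],[30,60,0]], dr=[[0,0,0],[0,0,0],[0,0,0],[0,0,0],[0,0,0],[0,0,0],[0,0,0]], fingers=[0.45,0.45,0.45,0.45,0.45,0.45,0.45])

```text
t: 22.5
position: [0.6001, 0.0573, 0.2421]
tcp_rot: [0.868, 0.496, -0.001, -0.0]
contact_force: [-0.4, -0.2, -0.3]
opening: 0.454
finger_force: 0.0
```

```bash
python3 - <<'E'
from h import *
im=wsave('w11');snap('scene','s14.png')
np.set_printoptions(linewidth=200)
g=cv2.cvtColor(im,cv2.COLOR_RGB2GRAY);c=wproj('w11',[.5503,.0908,.1]);x,y=c.astype(int);print(c)
print(cv2.resize(g[y-32:y+32,x-32:x+32],(22,22),interpolation=cv2.INTER_AREA))
# stray-ball search: round blobs ~ball size (10-px radius) on the bench in both wrist pictures
for f in('w10','w11'):
    h=cv2.cvtColor(cv2.imread(f'pics/{f}.png'),cv2.COLOR_BGR2GRAY)[:270]
    k=cv2.HoughCircles(cv2.GaussianBlur(h,(3,3),0),cv2.HOUGH_GRADIENT,1,12,param1=100,param2=15,minRadius=7,maxRadius=13)
    print(f,[] if k is None else [(a.round().astype(int).tolist(),wplane(f,a[0],a[1],.01)[:2].round(2).tolist()) for a in k[0]])
E
```

```text
[246.0391259  232.97619599]
[[142 146 147 147 147 148 142 136 139 146 152 153 149 137 117 103 110 123 141 145 145 144]
 [144 145 146 147 145 144 157 162 166 165 167 168 169 170 168 176 179 111 102 130 143 143]
 [143 145 146 144 153 162 164 161 157 147 149 147 151 158 163 176 219 193 115  95 122 141]
 [144 143 146 157 160 160 154 152 177 153 144 150 171 144 130 152 225 226 170 124  89 123]
 [143 143 156 160 157 153 203 225 228 227 225 228 229 219 141 106 160 205 167 161 122  93]
 [141 151 160 157 121 188 228 229 229 229 228 229 229 229 219 167 101 115 152 163 158 106]
 [141 159 159 133  87 192 229 229 229 229 229 229 229 229 222 172 150 116 119 157 162 145]
 [148 160 153  93  87 172 229 229 229 229 229 229 229 219 189 163 161 161 161 154 160 160]
 [155 160 131  74  83 118 221 228 229 229 229 223 209 167 161 161 161 162 161 158 157 159]
 [159 159 112  74  76  79 127 150 187 190 182 143 135 161 162 161 161 161 162 160 153 160]
 [161 158  96  73  77  77  93 121 121 122 121 123 143 160 162 161 161 162 161 161 154 159]
 [160 159  95  73  77  78  80 109 123 122 122 122 137 161 160 156 134 1
[... 368 characters left out ...]
00  85 144 188]
 [190 165 191 201 111  95  90  84  83  83  84  85  85  93  90  96 102 100  92 123 220 233]
 [207 199 233 233 181 104  95  90  85  84  85  85  86  86  86  84  83  83 101 210 233 232]
 [212 205 218 234 232 178 104  93  89  87  85  85  86  86  86  86  90 105 191 234 233 216]
 [212 211 207 224 234 234 203 129  96  91  91  91  91  92  93  97 132 211 234 232 223 202]
 [211 211 212 208 219 233 234 228 201 153 119 106 105 124 153 198 231 234 234 222 210 217]
 [211 211 211 211 209 210 228 234 234 232 229 226 224 232 235 234 234 231 212 209 217 215]]
w10 [([318, 212, 10], [0.54, 0.06]), ([324, 178, 10], [0.56, 0.09]), ([340, 198, 10], [0.57, 0.06])]
w11 [([264, 242, 10], [0.54, 0.06])]
```

```bash
python3 - <<'E'
from h import *
m=np.array([.5503,.0908])
for p in((318,212),(324,178),(340,198)):
    X=wplane('w10',*p,.018);print(X[:2].round(4),'offset mm',((X[:2]-m)*1000).round(1),'in w11',wproj('w11',X).round(0))
A=cv2.cvtColor(cv2.imread('pics/s0.png'),cv2.COLOR_BGR2GRAY);B=cv2.cvtColor(cv2.imread('pics/s14.png'),cv2.COLOR_BGR2GRAY)
print(A[280:300:2,290:350:4]);print(B[280:300:2,288:348:4])
d=cv2.absdiff(cv2.imread('pics/s0.png'),cv2.imread('pics/s14.png')).max(2)
d=cv2.morphologyEx((d>25).astype(np.uint8),cv2.MORPH_OPEN,np.ones((3,3)));d[:130]=0
print([r.tolist() for r in cv2.connectedComponentsWithStats(d)[2][1:] if r[4]>15])
E
```

```text
[0.5372 0.0645] offset mm [-13.1 -26.3] in w11 [263. 242.]
[0.5607 0.0921] offset mm [10.4  1.3] in w11 [268. 210.]
[0.5648 0.0655] offset mm [ 14.5 -25.3] in w11 [284. 229.]
[[115 122 123 121 120 120 121 116  98  79  57  54  54  55  62]
 [116 122 121 122 119 111  90  65  56  55  53  57  64  70  82]
 [120 124 117 103  78  59  53  52  54  58  67  95  82  80  96]
 [111  93  69  54  54  53  55  62  74  81  92 123  99  85 105]
 [ 91  52  54  52  57  65  75  93 119  87 102 130 109  99 108]
 [ 98  56  60  73  89 106  82 106 130 104  97 118 103 111 124]
 [116  78 101  80 109 127  94 102 123 102  82 106 107 111  91]
 [116 108 125  90 109 126  98  89 109 106 102 102  78  59  55]
 [109 111 128  92  98 111  96 102 112  92  68  56  54  55  55]
 [104  99 113  92 101 107 104  83  60  56  55  54  54  55 111]]
[[122 125 125 122 122 125 119 105  79  61  55  53  54  58  63]
 [124 123 124 119 113  91  69  57  53  53  58  62  67  79  82]
 [109 118 102  76  56  56  54  56  60  69  76  79  81  81  94]
 [ 95  64  55  54  54  59  63  69  78  80  80  80  84  84 107]
 [101  52  58  59  70  77  78  81  80  80 
[... 198 characters left out ...]
63  54  55]
 [110  79  97 103 115 121 121 114  94  71  56  56  55  56  70]
 [105  98 116 125 121 106  81  56  54  53  54  56  56  59 121]]
[[425, 130, 15, 8, 102], [408, 204, 16, 7, 55], [394, 213, 40, 38, 496], [332, 285, 5, 4, 18], [258, 287, 6, 3, 18], [268, 286, 6, 3, 18], [238, 289, 8, 3, 24], [248, 288, 8, 3, 24], [277, 289, 11, 11, 50], [352, 288, 9, 6, 43], [231, 290, 5, 11, 39], [307, 290, 5, 4, 18], [295, 293, 5, 4, 18], [254, 299, 7, 3, 21], [263, 298, 10, 3, 30], [236, 300, 11, 5, 38], [352, 310, 70, 79, 1054], [454, 339, 16, 13, 123], [524, 404, 116, 76, 4218], [487, 447, 42, 33, 932], [400, 451, 24, 8, 113], [349, 455, 108, 25, 1801], [581, 470, 6, 7, 33], [573, 477, 8, 3, 20]]
```

```bash
python3 -c "
from plant import ctrl
print(ctrl.sign_off())"
```

```text
the job is handed in; nothing more can be done
None
```

I've handed the job in after about 23 s: the scoop emptied with its lip inside the jar's mouth and is standing on its feet near where it started, with the jar unmoved. I saw three balls in the jar; the fourth I only infer is there, because the channel is empty, the held weight fell to the empty scoop's, and the images show no ball on the bench.

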